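# Tip the spent tubes from a boat tray through the slot of the discard bin

### The arm

A 7-joint arm with a two-finger parallel gripper is mounted at the origin on the work surface. World frame = base frame: x ahead of the robot, y to its left, z up, the work surface at z = 0. Lengths are in m, angles in rad, forces in N, time in s.
With the tool pointing down it reaches from about 0.4 to 0.9 m from the base axis. Payload 5.5 kg.
Tool frame: the origin (TCP) lies midway between the tips of the shut fingers; the grasp point (between the pads) lies 19 mm behind it (manip.grip_depth is the distance from the TCP to the grasp point, in m); z points along the fingers, y is the line along which they close (so a half turn about z gives the same grasp; the last joint's range is limited). The gripper opens to 92 mm and grips with 3 to 60 N. Pads are 19 mm wide; open, the fingers measure 130 mm over their backs; the gripper's body (75 mm by 190 mm) begins 47 mm behind the grasp point.
Start: joints at [-1.076, 0.501, -0.427, 1.55, 0.221, 1.138, -0.21], TCP at [0.149, 0.633, 0.227] pointing down, gripper open.
Joint ranges: [-2.88, 2.88], [-0.31, 2.03], [-1.54, 1.56], [0.2, 2.42], [-1.41, 4.55], [0.19, 2.02], [-2.57, 2.57]. Speed limits (rad/s): [2.57, 2.57, 3.14, 3.14, 3.14, 3.14, 3.14].

### API

Orientations are given as a unit quaternion [x, y, z, w].
In Python, from bench import manip, effector, viewer gives the robot as it stands. Calls block until the motion is done:
- manip.move_pose(position, orientation): joint-space move of the TCP to a pose.
- manip.servo_line(position, ori=None, vel=0.15): straight line of the TCP; ori=None keeps the orientation; vel is the mean speed in m/s.
- manip.movej(angles): joint-space move.
- effector.open_jaws() and effector.close(f_grip=None): open the fingers fully, or close them until they stop; f_grip is the grip in N (None keeps the last).
- manip.sleep(seconds).
- manip.solve_ik(position, orientation): joint angles nearest the present ones, or None.
- viewer.get_image(name): name is "scene" or "top"; returns the picture (480x640x3 uint8, red, green, blue); there is no depth.
- viewer.get_calibration(name): a dict with "vfov" (degrees; the focal length in pixels is half the picture's height over the tangent of half this angle, whatever the lens; pixels are square), "cx", "cy" (the principal point, pixels), "dist_coeffs" ([k1, k2, p1, p2, k3] as OpenCV has them; the pictures are not rectified), "eye" and "attitude" of the camera in the world. Camera axes: x right, y down, z forward; pixel columns grow to the right and rows downward; lengths in m; the calibration is good to about 2 mm. A picture is of the moment at which its call begins. get_calibration takes no time and is no camera call.
A pose or a line that the arm cannot do raises manip.PlanningError and nothing moves.
- manip.hand_in(): hands the job in; it is judged then, once.
Readings, each from a call of its own:
- manip.current_clock(): time.
- manip.current_q(): joint angles.
- manip.current_joint_velocities(): joint speeds.
- manip.current_tau(): joint torques, N m.
- manip.current_tool_pos(): TCP position.
- manip.current_tcp_rot(): TCP orientation.
- manip.current_force(): force on the tool from outside, world axes, zero at the start.
- manip.current_wrist_torque(): the same for the moment, N m.
- manip.current_finger_gap(): finger opening in m.
- manip.current_gripper_force(): force on a finger pad.
Only numpy, scipy, OpenCV 4.12 (cv2) and the standard library are available. Lean on these libraries where they do the work, as an engineer would, in place of code of your own. Each camera call takes 0.05 s, during which the arm holds its last target. There are 200 camera calls.

### The job

The three spent sample tubes in the stainless tray are for the discard bin. Lift the tray out of its bay, put it down on the clear bench with the tubes still in it and let go, so that you can take it again by its end handle; then turn it so that the tubes lie along the slot in the bin's lid and tip all three through the slot into the bin. Stand the empty tray upright on the bench again; do not touch the used tubes with the gripper or push the other things on the bench about.

Things in the scene. Friction and masses are not known exactly. Their poses are not given: they have to be found in the camera images.
- tray: Stainless boat tray with the tubes, 0.14 kg. Origin: centre of the trough's underside. Trough along x: 136 mm long (x -68 to 68), 66 mm wide outside (y -33 to 33), upright outer long sides 26 mm high, end walls 34 mm high. D handle at the -x end.
- trough (a point): Middle of the tray's inner floor: tray frame x 0, y 0, z 14 mm. The inside is a shallow V: flat floor 16 mm wide, then on both long sides a smooth 27 degree slope up to the rim (z 26 mm). Tubes stay put when it is carried level, and roll out sideways over either long rim when it is tipped about its x by some 40 degrees or more. Fingers across the middle would block them.
- handle (a point): Centre of the bar of the tray's D handle: tray frame x -105, y 0, z 19 mm. The bar is upright and flat, 10 mm thick along x, 66 mm wide along y, z 8 to 30 mm. Between bar and end wall is an opening 32 mm long, with an arm 8 mm wide at each side.
- bay: Grey parking bay fixed to the bench. The tray stands in it at the start with about 5 mm of play, its underside 4 mm above the bench. Outer size 198 by 84 mm, walls 38 mm high; they leave no room for fingers round the handle or the tray's ends. Origin: on the bench under the parked tray's origin; same axes as the parked tray (handle at -x).
- notch (a point): On the bay's floor plate, 4 mm above the bench, at the middle of the trough. Here both long walls of the bay are cut away down to the floor plate for 80 mm (bay x -40 to 40 mm), so that the tray can be taken across its 66 mm width.
- bin: Discard bin fixed to the bench: yellow body 200 mm (x) by 150 mm (y); white lid, flat top 165 mm high. Sunk in the lid is a bevelled opening, 160 mm (x) by 44 mm (y), its two long sides sloping down at 27 degrees to a slot 160 mm long (along x) and 24 mm wide. Tubes lying along the slot fall through, tubes across it stick. Origin: centre of the underside, on the bench.
- slot (a point): Centre of the slot of the bin's lid, 160 mm above the bench, with the bin's axes: the slot runs along x. Tubes rolling off the tray land some 20 mm beyond its rim, so the rim belongs 10 to 30 mm short of the slot's middle line and 20 to 40 mm above the lid's top (at 49 degrees of tip the tray's lower edge hangs 17 mm below the rim).
- tube1: Spent capped sample tube lying in the middle of the tray at the start (the three are alike): clear plastic, 104 mm long, 13 mm thick, cap 15 mm thick and 20 mm long at its +x end, 12 g. Origin: on its axis at mid-length; x runs along it.
- tube2: Spent capped sample tube lying on the tray's +y slope at the start (the three are alike): clear plastic, 104 mm long, 13 mm thick, cap 15 mm thick and 20 mm long at its +x end, 12 g. Origin: on its axis at mid-length; x runs along it.
- tube3: Spent capped sample tube lying on the tray's -y slope at the start (the three are alike): clear plastic, 104 mm long, 13 mm thick, cap 15 mm thick and 20 mm long at its +x end, 12 g. Origin: on its axis at mid-length; x runs along it.
- block: Bystander: teal microtube block, 83 x 225 mm, 53 mm high, long along its y. Origin: on the bench, under its middle (so for all bystanders).
- pipette: Bystander: hand pipette lying along its x, from -44 to +175 mm, 30 mm high.
- marker: Bystander: marker pen lying along its x, 125 mm long, 13 mm thick.
- dishes: Bystander: stack of two culture dishes, 60 mm across, 32 mm high. The bench between bay and bin, from here to the marker and the timer (about 0.22 m along x and 0.18 m along y), is clear.
- timer: Bystander: bench timer, 55 x 65 mm, 20 mm high.
Not all that is in view belongs to the job. What is shaped like the tube1 but pink is not meant. What is shaped like the tube3 but pink is not meant.

How it is judged:
On the way, in this order (a step that is already met when the one before it is completed fails the run):
1. the tray stands on the bench outside its bay, let go, with all three tubes in it (height (world z) of tray between -0.006 and 0.008 m and angle between tray's own z axis and vertical below 0.1 rad and contact force between the fingers and tray below 0.1 N and horizontal distance between tray and bay above 0.1 m and x of tube1 in the frame of tray between -0.066 and 0.066 m and y of tube1 in the frame of tray between -0.033 and 0.033 m and z of tube1 in the frame of tray between 0.01 and 0.045 m and x of tube2 in the frame of tray between -0.066 and 0.066 m and y of tube2 in the frame of tray between -0.033 and 0.033 m and z of tube2 in the frame of tray between 0.01 and 0.045 m and x of tube3 in the frame of tray between -0.066 and 0.066 m and y of tube3 in the frame of tray between -0.033 and 0.033 m and z of tube3 in the frame of tray between 0.01 and 0.045 m), for 0.2 s.
2. all three tubes are inside the bin (x of tube1 in the frame of bin between -0.1 and 0.1 m and y of tube1 in the frame of bin between -0.075 and 0.075 m and z of tube1 in the frame of bin between 0 and 0.105 m and x of tube2 in the frame of bin between -0.1 and 0.1 m and y of tube2 in the frame of bin between -0.075 and 0.075 m and z of tube2 in the frame of bin between 0 and 0.105 m and x of tube3 in the frame of bin between -0.1 and 0.1 m and y of tube3 in the frame of bin between -0.075 and 0.075 m and z of tube3 in the frame of bin between 0 and 0.105 m), for 0.2 s.
At the end, for the whole second after the job is handed in: All three tubes lie at rest inside the bin (middle of each below 105 mm above the bin's underside and within its walls), and the empty tray stands on the bench (or in its bay), underside within 8 mm of the bench and within 0.1 rad of level, let go and at rest (all of step 2 and height (world z) of tray between -0.006 and 0.008 m and angle between tray's own z axis and vertical below 0.1 rad and contact force between the fingers and tray below 0.1 N and linear speed of tray below 0.02 m/s and linear speed of each of tube1, tube2, tube3 below 0.05 m/s); the robot touches nothing.
It fails at once if the gripper or arm touches a used tube (more than 0.5 N) (contact force between any of the fingers, the arm and tube1 above 0.5 N or contact force between any of the fingers, the arm and tube2 above 0.5 N or contact force between any of the fingers, the arm and tube3 above 0.5 N).
It fails at once if a bystander is pushed more than 40 mm from its place (distance of any of block, pipette, marker, dishes, timer from where it was at the start of the episode above 0.04 m).
It also fails if it takes over 72 s, if anything falls off the work surface, if the arm or the gripper's body presses on something with over 40 N, if the wrist force passes 120 N, or if a joint passes its speed limit or range.

## Working session

There is one attempt and no reset: what is moved stays moved. The work goes in short steps, each a Python script; the robot and the scene stay as the last script left them, time stands still between calls to the robot, and variables do not carry over. Pictures are saved under pics/ and viewed, at most 10 in all, crops included, and the job is handed in when it is done.

```bash
mkdir -p pics; ls; python3 - <<'E'
from bench import manip, effector, viewer
import cv2
for n in("scene","top"):
    cv2.imwrite(f"pics/{n}0.png",viewer.get_image(n)[:,:,::-1]); print(n,viewer.get_calibration(n))
print(manip.current_tcp_rot(), manip.current_clock())
E
```

```text
pics
scene {'vfov': 51.67898086802816, 'cx': 320.26079025017054, 'cy': 246.99282409543667, 'dist_coeffs': array([-0.0995504,  0.       ,  0.       ,  0.       ,  0.       ]), 'eye': array([ 1.27056589, -0.0994794 ,  0.88878816]), 'attitude': array([ 0.72102906,  0.58745968, -0.22743393, -0.28858625])}
top {'vfov': 48.4274843695365, 'cx': 326.5833176077644, 'cy': 236.4830577481071, 'dist_coeffs': array([-0.11806281,  0.        ,  0.        ,  0.        ,  0.        ]), 'eye': array([0.41771648, 0.07033577, 1.21391054]), 'attitude': array([-0.70056641,  0.71002184, -0.0444307 ,  0.05569208])}
[ 1.15590754e-01  9.93296541e-01 -8.60067473e-04 -1.38715843e-04] 0.1
```

View pics/top0.png

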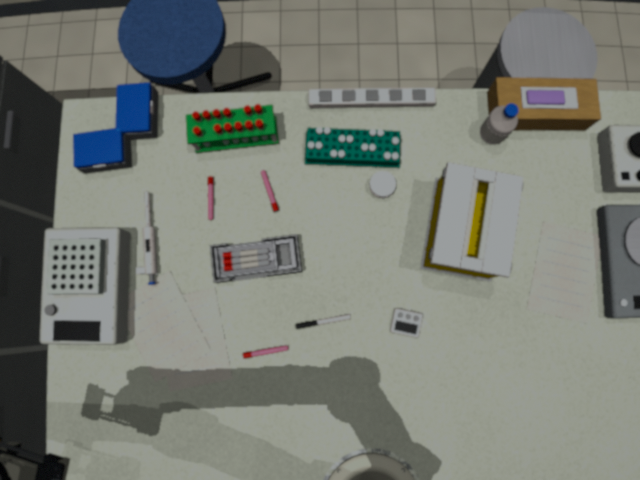

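View pics/scene0.png

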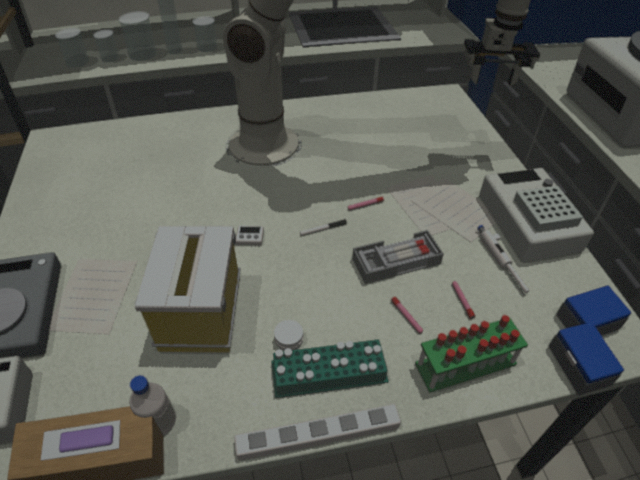

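The top view shows the bay and tray at about (257,258), with the handle end to the right. The bin is at (475,220), with its slot running roughly image-vertical. The marker is at (323,321), the timer at (407,322) and the dishes at (383,186). Next I'll zoom in for exact corners.

```bash
python3 - <<'E'
import cv2,numpy as np
im=cv2.imread("pics/top0.png")
def crop(x0,y0,w,h,s):
    c=cv2.resize(im[y0:y0+h,x0:x0+w],None,fx=s,fy=s,interpolation=cv2.INTER_CUBIC)
    for i in range(0,w,10): cv2.putText(c,str(x0+i),(i*s,8),0,.3,(0,0,255)) if i%20==0 else 0; cv2.line(c,(i*s,10),(i*s,16),(0,0,255))
    for i in range(0,h,10): cv2.putText(c,str(y0+i),(0,i*s+3),0,.3,(0,0,255)) ; cv2.line(c,(20,i*s),(26,i*s),(0,0,255))
    return c
a=crop(200,225,120,70,5); b=crop(415,155,120,130,4)
cv2.imwrite("pics/bay.png",a);cv2.imwrite("pics/bin.png",b)
E
```

```text
(no output)
```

View pics/bay.png

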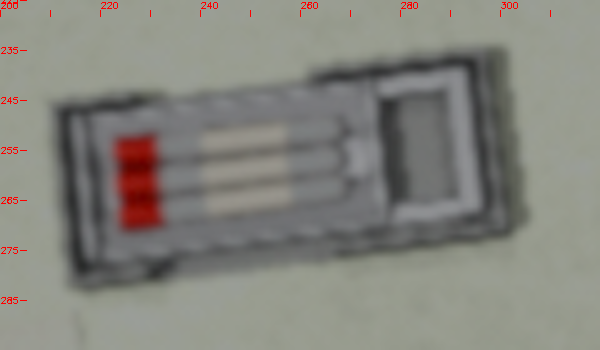

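View pics/bin.png

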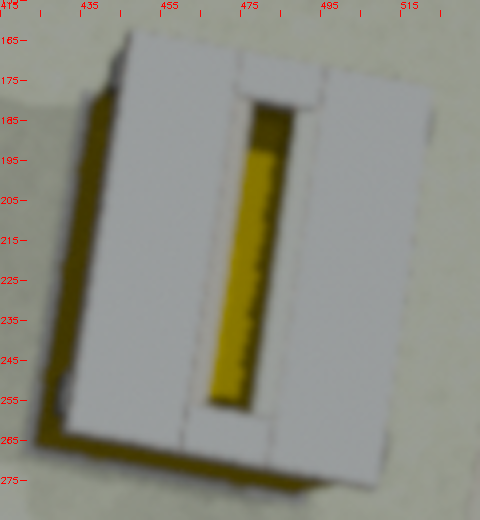

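```bash
cat > h.py <<'E'
import cv2,numpy as np
from scipy.spatial.transform import Rotation as R
from bench import manip, effector, viewer
def cam(n):
    c=viewer.get_calibration(n); f=240/np.tan(np.radians(c["vfov"])/2)
    return np.array([[f,0,c["cx"]],[0,f,c["cy"]],[0,0,1]]),c["dist_coeffs"],c["eye"],R.from_quat(c["attitude"])
def px2w(n,pts,z):
    K,d,e,A=cam(n)
    u=cv2.undistortPoints(np.array(pts,float).reshape(-1,1,2),K,d)[:,0]
    r=A.apply(np.c_[u,np.ones(len(u))]); return e+r*((z-e[2])/r[:,2:])
def w2px(n,P):
    K,d,e,A=cam(n); P=A.inv().apply(np.atleast_2d(P)-e)
    return cv2.projectPoints(P,np.zeros(3),np.zeros(3),K,d)[0][:,0]
def snap(n,name): cv2.imwrite(f"pics/{name}.png",viewer.get_image(n)[:,:,::-1])
E
python3 - <<'E'
from h import *
np.set_printoptions(precision=4,suppress=True)
def rect(p,z):
    w=px2w("top",p,z)[:,:2]; print(w.mean(0),"sides",[np.linalg.norm(w[i]-w[(i+1)%4]).round(4) for i in range(4)],"ang",[np.degrees(np.arctan2(*(w[(i+1)%4]-w[i])[::-1])).round(2) for i in range(4)])
print("bay");rect([(211,245.5),(300.5,234.5),(303.5,271),(215,282)],.038)
print("lid");rect([(447,163),(523,177.5),(508.5,277),(431,263)],.165)
print("slot");rect([(478,180),(488.5,182),(478,257),(467,255)],.160)
print("trough top tray: caps/tubes",px2w("top",[(222,252.5),(225,271),(268.5,250),(269,262)],.03)[:,:2])
print("handle bar ends",px2w("top",[(291,239),(295,267),(288,243),(291,265)],.034)[:,:2])
print("marker",px2w("top",[(296,325),(350,317)],.007)[:,:2],"timer",px2w("top",[(394,309),(422,309),(419,336),(391,334)],.02)[:,:2])
print("dishes",px2w("top",[(383,186)],.032)[:,:2],"block",px2w("top",[(306,128),(401,131),(400,167),(305,163)],.05)[:,:2])
print("pip",px2w("top",[(150,193),(153,284)],.015)[:,:2], px2w("top",[(210,180),(211,218),(265,171),(276,210),(244,355),(288,347)],.007)[:,:2])
E
```

```text
bay
[0.5391 0.2427] sides [np.float64(0.2024), np.float64(0.0818), np.float64(0.1983), np.float64(0.0825)] ang [np.float64(-83.78), np.float64(-175.67), np.float64(96.43), np.float64(7.19)]
lid
[ 0.5977 -0.2175] sides [np.float64(0.1589), np.float64(0.2067), np.float64(0.157), np.float64(0.2075)] ang [np.float64(-101.49), np.float64(168.0), np.float64(78.81), np.float64(-11.49)]
slot
[ 0.6012 -0.2194] sides [np.float64(0.022), np.float64(0.1561), np.float64(0.0225), np.float64(0.1562)] ang [np.float64(-101.51), np.float64(168.86), np.float64(78.78), np.float64(-11.33)]
trough top tray: caps/tubes [[0.5538 0.3239]
 [0.512  0.3166]
 [0.5581 0.2187]
 [0.5311 0.2175]]
handle bar ends [[0.5817 0.1678]
 [0.5188 0.1591]
 [0.5727 0.1745]
 [0.5234 0.168 ]]
marker [[0.3906 0.1596]
 [0.407  0.0383]] timer [[ 0.4233 -0.0594]
 [ 0.4222 -0.1218]
 [ 0.3629 -0.1134]
 [ 0.3684 -0.0514]]
dishes [[ 0.7003 -0.0413]] block [[ 0.8347  0.1318]
 [ 0.8241 -0.0846]
 [ 0.7394 -0.0792]
 [ 0.752   0.1345]]
pip [[0.6979 0.5009]
 [0.4851 0.4864]] [[0.7278 0.3604]
 [0.6372 0.356 ]
 [0.7468 0.2307]
 [0.6535 0.2045]
 [0.3247 0.2768]
 [0.3419 0.1778]]
```

```bash
cat >> h.py <<'E'
# tray pose (origin p, rotation T) -> TCP pose for a grasp at tray point g; s=+-1 picks the half turn
def tool(T,s): return T*R.from_matrix(np.array([[s,0,0],[0,-s,0],[0,0,-1.]]))
def tcp(p,T,g,s): return np.array(p)+T.apply(g), tool(T,s).as_quat()
Rz=lambda a:R.from_euler('z',a,degrees=True)
MID=np.array([0,0,.004]); HAN=np.array([-.097,0,.005])
BAY=np.array([.5375,.267,.004]); BYAW=96.4; PLACE=np.array([.55,.04,0.0])
SLOT=np.array([.600,-.2185,.165]); 
def tip(yaw,phi,sh=-.012,short=.020,h=.038):
    """phi deg about tray x; low rim placed `short` mm before slot line, h above lid"""
    T0=Rz(yaw); sg=np.sign(phi); T=T0*R.from_euler('x',phi,degrees=True)
    rim=SLOT+T0.apply([sh,sg*short,h])
    return rim-T.apply([0,-sg*.033,.026]),T
E
python3 - <<'E'
from h import *
np.set_printoptions(precision=2,suppress=True)
for s in(1,-1):
    print("mid",s,manip.solve_ik(*tcp(BAY,Rz(BYAW),MID,s)),manip.solve_ik(*tcp(PLACE,Rz(BYAW),MID,s)))
    print("han",s,manip.solve_ik(*tcp(PLACE,Rz(BYAW),HAN,s)))
    for yaw in(-11.2,168.8):
        for sg in (1,-1):
            for phi in (.001,25,50): print(s,yaw,sg*phi,manip.solve_ik(*tcp(*tip(yaw,sg*phi),HAN,s)))
E
```

```text
mid 1 [-0.46  0.67 -0.06  1.82  0.06  0.66 -0.45] [-0.17  0.61  0.06  1.95 -0.06  0.58  0.04]
han 1 [-0.04  0.63  0.12  1.92 -0.13  0.6   0.27]
1 -11.2 0.001 [-0.3   0.35  0.64  1.94 -0.26  0.94 -1.3 ]
1 -11.2 25 [ 0.09  0.41  0.51  1.87 -0.65  1.18 -0.84]
1 -11.2 50 [ 0.4   0.6   0.4   1.78 -0.9   1.52 -0.57]
1 -11.2 -0.001 [-0.22  0.43  0.81  1.9  -0.37  0.97 -1.  ]
1 -11.2 -25 [-0.36  0.37  0.62  1.96  0.3   0.89 -1.73]
1 -11.2 -50 [-0.36  0.48  0.34  1.97  0.78  1.12 -2.3 ]
1 168.8 0.001 [ 0.19  0.71  0.28  1.3  -0.2   1.16  1.86]
1 168.8 25 [0.11 0.68 0.08 1.36 0.43 1.15 1.37]
1 168.8 50 [ 0.03  0.78 -0.06  1.37  0.92  1.37  0.98]
1 168.8 -0.001 [ 0.09  0.68  0.22  1.34 -0.15  1.14  1.69]
1 168.8 -25 [ 0.12  0.78  0.52  1.29 -0.78  1.39  2.15]
1 168.8 -50 [ 0.24  0.97  0.64  1.2  -1.21  1.76  2.35]
mid -1 [-0.05  0.76 -0.61  1.8   0.6   0.77  2.27] [-1.    1.25  1.35  1.97 -1.35  1.25 -2.13]
han -1 [-0.81  1.25  1.35  1.94 -1.34  1.26 -1.97]
-1 -11.2 0.001 [-0.03  0.3   0.3   1.93 -0.11  0.92  1.71]
-1 -11.2 25 [-0.21  0.53  0.93  1.88 -0.83  1.31  2.46]
-1 -11.2 50 [ 1.17  0.66 -0.65  1.75 -0.45  1.24  2.17]
-1 -11.2 -0.001 [-0.05  0.37  0.58  1.89 -0.25  0.95  2.03]
-1 -11.2 -25 [0.02 0.32 0.15 1.95 0.49 0.95 1.24]
-1 -11.2 -50 [-0.06  0.46 -0.03  1.96  0.91  1.24  0.74]
-1 168.8 0.001 [-0.03  0.79  0.68  1.31 -0.5   1.22 -1.09]
-1 168.8 25 [-0.13  0.73  0.49  1.37  0.13  1.09 -1.59]
-1 168.8 50 [-0.3   0.83  0.5   1.38  0.55  1.18 -1.96]
-1 168.8 -0.001 [-0.06  0.71  0.46  1.35 -0.32  1.16 -1.33]
-1 168.8 -25 [ 0.17  0.76  0.43  1.29 -0.72  1.37 -1.02]
-1 168.8 -50 [ 0.41  0.9   0.29  1.19 -0.98  1.61 -0.88]
```

```bash
python3 - <<'E'
from h import *
T=Rz(BYAW); up=np.array([0,0,.14])
p,q=tcp(BAY,T,MID,1)
manip.move_pose(p+up,q); print(manip.current_clock())
manip.servo_line(p,vel=.1); print(manip.current_force(),manip.current_tool_pos())
effector.close(f_grip=40); print("gap",manip.current_finger_gap(),manip.current_force())
manip.servo_line(p+[0,0,.08],vel=.06); print("gap",manip.current_finger_gap(),manip.current_force(),manip.current_clock())
snap("top","lift")
E
```

```text
2.05
[ 0.02456601  0.10700463 -0.87102399] [0.53808011 0.26732996 0.00874425]
gap 0.06564982985953624 [ 1.17730038 -0.18691818  1.96586014]
gap 0.06588092821064727 [-0.11566856 -0.04534674 -1.47650553] 5.625
```

View pics/lift.png

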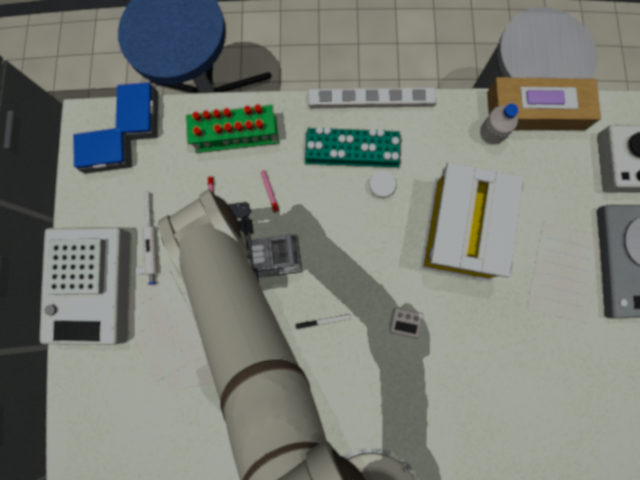

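The tray is held: the gap is 65.9 mm and the force change matches its weight. The view shows the gripper over the bay at about (240,240). Next I'll carry it level to the clear bench.

```bash
python3 - <<'E'
from h import *
T=Rz(BYAW); p,q=tcp(PLACE,T,MID,1)
manip.servo_line(p+[0,0,.084],vel=.1)
manip.servo_line(p+[0,0,.012],vel=.08)
z=p[2]+.012
while z>p[2]-.002:
    z-=.002; manip.servo_line([p[0],p[1],z],vel=.04)
    f=manip.current_force()[2]
    if f>1: break
print(z-p[2],f)
effector.open_jaws(); manip.sleep(.4)
manip.servo_line([p[0],p[1],.15],vel=.15)
ph,qh=tcp(PLACE,T,HAN,1)
manip.move_pose([.45,.25,.3],q)
snap("top","placed");print(manip.current_clock())
im=cv2.imread("pics/placed.png")[190:310,240:400]; cv2.imwrite("pics/placedc.png",cv2.resize(im,None,fx=5,fy=5,interpolation=cv2.INTER_CUBIC))
E
```

```text
-0.002000000000000001 20.860517000852315
14.2
```

View pics/placedc.png

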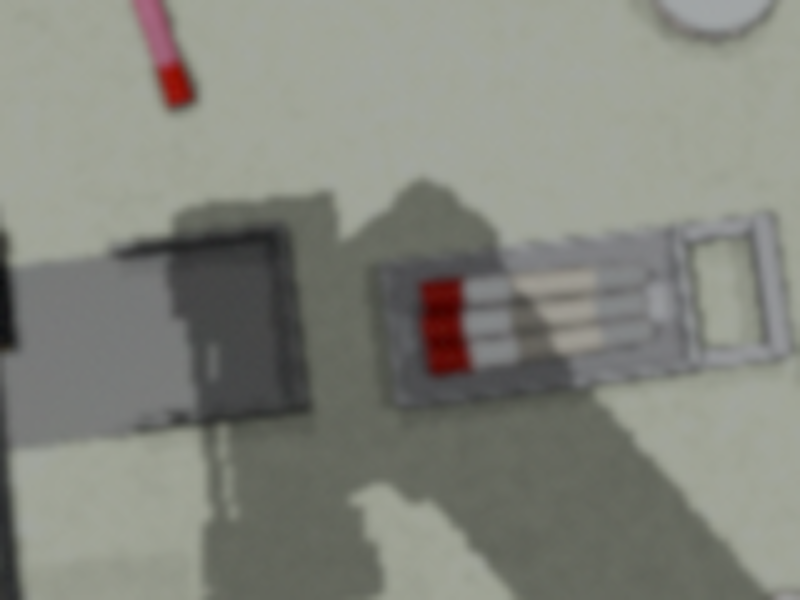

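The tray stands on the bench with all three tubes in it. In full-image pixels, the bar's outer corners are at (394,232) and (398,261), and the far end corners are at (315.6,243) and (319,271).

```bash
python3 - <<'E'
from h import *
np.set_printoptions(precision=4,suppress=True)
c=np.array([(770,212),(790,357)])/5+[240,190]; e=np.array([(379,266),(396,405)])/5+[240,190]
h=px2w("top",c,.030)[:,:2]; t=px2w("top",e,.03)[:,:2]
d=t.mean(0)-h.mean(0); L=np.linalg.norm(d)
print(h,t,L,"yaw",np.degrees(np.arctan2(d[1],d[0])),"origin",h.mean(0)+d/L*.110,t.mean(0)-d/L*.068)
E
```

```text
[[ 0.5938 -0.0631]
 [ 0.5284 -0.0701]] [[0.5719 0.1125]
 [0.5095 0.1056]] 0.1768500273006556 yaw 96.6157038791227 origin [0.5484 0.0426] [0.5486 0.0415]
```

```bash
sed -i 's/^BAY=.*/BAY=np.array([.5375,.267,.004]); BYAW=96.4; PLACE=np.array([.5485,.042,0.0])/' h.py; python3 - <<'E'
from h import *
np.set_printoptions(precision=3,suppress=True)
T=Rz(BYAW); p,q=tcp(PLACE,T,HAN,1)
manip.move_pose(p+[0,0,.12],q)
manip.servo_line(p+[0,0,.001],vel=.1); print(manip.current_force())
effector.close(f_grip=55); print("gap",manip.current_finger_gap(),manip.current_force())
manip.servo_line(p+[0,0,.2],vel=.08); print("gap",manip.current_finger_gap(),manip.current_force(),manip.current_wrist_torque(),manip.current_clock())
P,TT=tip(-11.2,.001,h=.06)
p2,q2=tcp(P,TT,HAN,1); print(p,p2)
manip.servo_line(p2,q2,vel=.03); print(manip.current_q(),manip.current_clock())
snap("top","over"); snap("scene","over_s")
a=cv2.imread("pics/over.png")[130:310,380:560]; b=cv2.imread("pics/over_s.png")[160:360,90:310]
cv2.imwrite("pics/over2.png",np.hstack([cv2.resize(a,(400,400)),cv2.resize(b,(400,400))]))
E
```

```text
[-0.281 -0.47   0.3  ]
gap 0.06553565411883217 [0.07  0.487 1.77 ]
gap 0.0654060452527436 [ 0.103  0.405 -1.238] [-0.225  0.013 -0.077] 20.1
[ 0.559 -0.054  0.005] [ 0.503 -0.145  0.204]
[-0.149  0.288  0.45   1.914 -0.15   0.972 -1.396] 23.8083
```

View pics/over2.png

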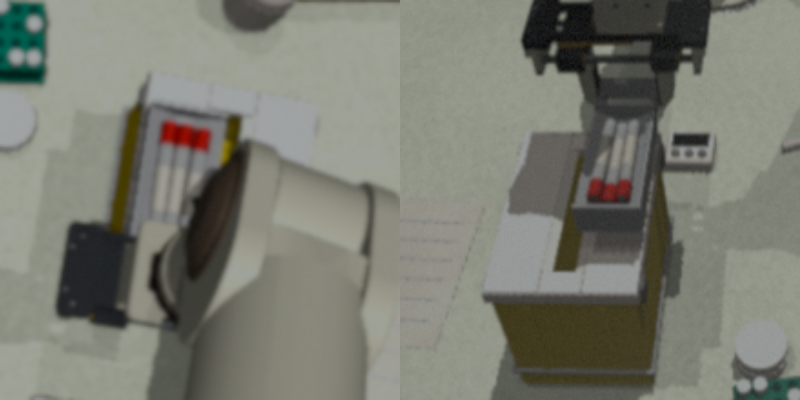

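The tray hangs over the bin's left half, tubes aligned with the slot and still inside. I'll check for sag by comparing the visible end-wall corners with predictions for several pitches.

```bash
python3 - <<'E'
from h import *
np.set_printoptions(precision=1,suppress=True)
tp=np.array(manip.current_tool_pos()); Tr=R.from_quat(manip.current_tcp_rot())*R.from_matrix(np.diag([1,-1,-1.]))
for pit in(0,3,6,9):
    pts=np.array([[.068,.033,.034],[.068,-.033,.034],[.068,.033,0],[.068,-.033,0]])-HAN-[0,0,.019]
    W=tp+Tr.apply([0,0,.019]+R.from_euler('y',pit,degrees=True).apply(pts))
    print(pit,"scene crop",((w2px("scene",W)-[90,160])*[1.818,2]+[400,0]).tolist(),"top crop",((w2px("top",W[:2])-[380,130])*2.222).tolist())
E
```

```text
0 scene crop [[638.0448623940247, 203.33381745637723], [570.6883485452948, 203.37939342011055], [642.6698353503069, 228.11205278723162], [577.1418829468382, 228.1038615833786]] top crop [[149.42762039718667, 100.52173001981564], [225.16246574144563, 114.41493580177047]]
3 scene crop [[639.2068555284666, 210.02268967333953], [572.3092075336742, 210.05295750939968], [643.9767426336882, 232.9158365413789], [578.9673495088246, 232.89861458311577]] top crop [[147.41993285469084, 102.7407577691911], [222.5341486504134, 116.51252157548356]]
6 scene crop [[640.4106046602758, 216.23739951106734], [573.9889273692999, 216.25400504245545], [645.3036259237267, 237.20534970225822], [580.821325300818, 237.18062138284358]] top crop [[145.36894544060107, 105.42319340011915], [219.877739254834, 119.0762266123114]]
9 scene crop [[641.650418370784, 221.96500636501344], [575.7195822111725, 221.96958009609455], [646.6452031195076, 240.97849687203916], [582.6964343696123, 240.94771841012346]] top crop [[143.28058157936772, 108.5511982554436], [217.20023462786511, 122.08846981263062]]
```

Sag is only about 1.5°. Now I'll tip about the low rim.

```bash
python3 - <<'E'
from h import *
np.set_printoptions(precision=3,suppress=True)
seq=[(.001,.045),(10,.038),(20,.038),(28,.038),(36,.038),(43,.038),(50,.038)]
from itertools import pairwise
for phi,h in seq:
    P,TT=tip(-11.2,phi,h=h); p,q=tcp(P,TT,HAN,1)
    assert manip.solve_ik(p,q) is not None
    manip.servo_line(p,q,vel=.025 if phi>1 else .05)
    print(phi,manip.current_force(),manip.current_clock())
manip.sleep(1.0); print(manip.current_force(),manip.current_q(),manip.current_clock())
snap("top","tip"); snap("scene","tip_s")
a=cv2.imread("pics/tip.png")[130:310,380:560]; b=cv2.imread("pics/tip_s.png")[160:360,90:310]
cv2.imwrite("pics/tip2.png",np.hstack([cv2.resize(a,(400,400)),cv2.resize(b,(400,400))]))
E
```

```text
0.001 [-0.043  0.96  -0.671] 24.3583
10 [-0.085  0.358 -1.351] 24.6917
20 [ 0.117  0.165 -1.093] 25.1167
28 [ 0.107  0.034 -1.548] 25.4833
36 [ 0.101  0.292 -1.202] 25.85
43 [ 0.131 -0.266 -1.572] 26.1917
50 [ 0.429  1.082 -1.363] 26.5333
[-0.013  0.183 -1.581] [ 0.485  0.58   0.287  1.776 -0.856  1.481 -0.605] 27.5333
```

View pics/tip2.png

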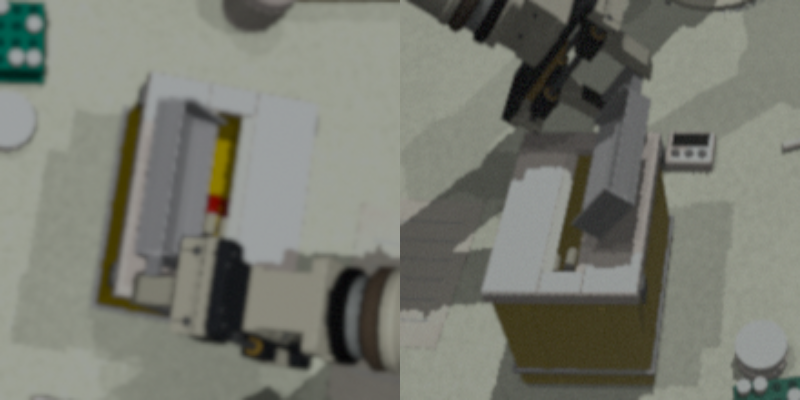

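The tray looks empty. A red cap shows in the slot at crop (217,205), so I'll level off, withdraw and check that the tubes are down inside.

```bash
python3 - <<'E'
from h import *
for phi,h in [(50,.05),(25,.06),(.001,.07)]:
    P,TT=tip(-11.2,phi,h=h); p,q=tcp(P,TT,HAN,1); manip.servo_line(p,q,vel=.04)
T=Rz(BYAW); p,q=tcp(PLACE,T,HAN,1)
manip.servo_line(p+[0,0,.2],q,vel=.05)
print(manip.current_clock(),manip.current_finger_gap(),manip.current_force())
snap("top","after"); snap("scene","after_s")
a=cv2.imread("pics/after.png")[160:290,420:550]; b=cv2.imread("pics/after_s.png")[210:350,120:260]
cv2.imwrite("pics/after2.png",np.hstack([cv2.resize(a,(400,400)),cv2.resize(b,(400,400))]))
E
```

```text
31.55 0.06555512003233348 [ 0.81563882  0.01082906 -1.80473978]
```

View pics/after2.png

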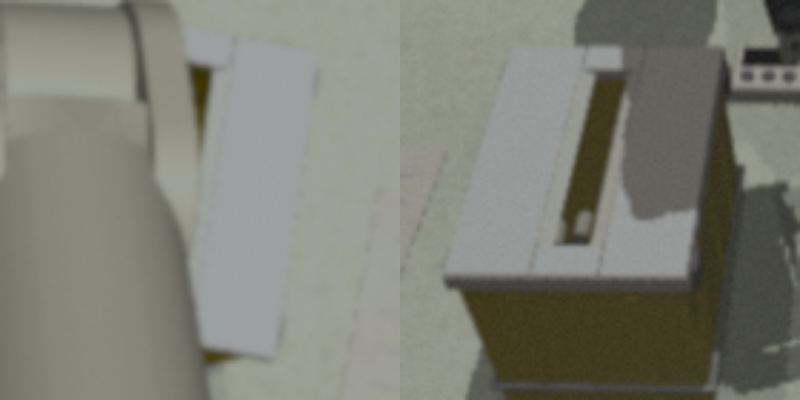

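In the scene view the lid is clear. A pale tube part shows low in the slot near crop (583,225). I'll set the tray down, clear the arm and look from the top.

```bash
python3 - <<'E'
from h import *
T=Rz(BYAW); p,q=tcp(PLACE,T,HAN,1)
manip.servo_line(p+[0,0,.015],vel=.1)
z=p[2]+.015
while z>p[2]:
    z-=.003; manip.servo_line([p[0],p[1],z],vel=.04); f=manip.current_force()[2]
    if f>6: break
print(z,f)
effector.open_jaws(); manip.sleep(.3)
manip.servo_line([p[0],p[1],.2],vel=.15)
manip.move_pose([.45,.3,.3],q)
print(manip.current_clock(),manip.current_force())
snap("top","fin")
im=cv2.imread("pics/fin.png"); a=cv2.resize(im[160:290,420:550],(400,400),interpolation=cv2.INTER_CUBIC); b=cv2.resize(im[180:310,290:420],(400,400)); cv2.imwrite("pics/fin2.png",np.hstack([a,b]))
E
```

```text
0.005000000000000004 6.159782811506605
38.7333 [ 1.33397441 -0.36598409 -0.69904536]
```

View pics/fin2.png

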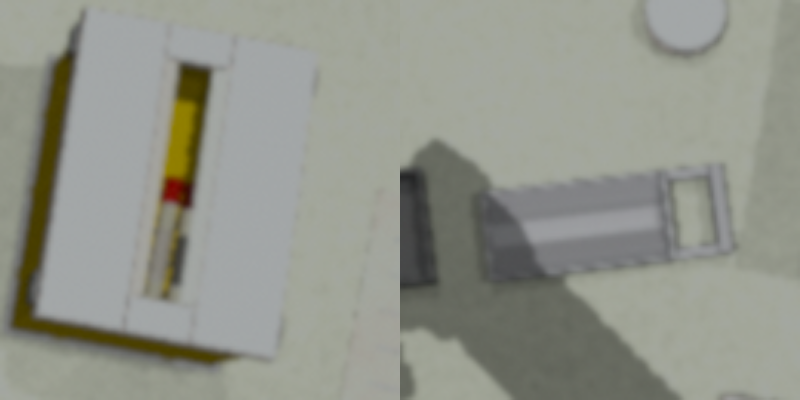

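The tray is empty and flat on the bench. A tube with its cap at top-crop (178,188) lies in line with the slot. I'll triangulate the height from the two views.

```bash
python3 - <<'E'
from h import *
np.set_printoptions(precision=3,suppress=True)
cr=np.array([(176,180),(175,202),(160,292)])/3.077+[420,160]
for z in(.01,.03,.06,.1,.15):
    W=px2w("top",cr,z); print(z,W[:,:2].tolist(),"cap",np.linalg.norm(W[0]-W[1]),"scene crop",((w2px("scene",W)-[120,210])*2.857+[400,0]).round().tolist())
snap("scene","fs")
im=cv2.imread("pics/fs.png")[210:310,130:250]; cv2.imwrite("pics/fsc.png",cv2.resize(im,None,fx=6,fy=6,interpolation=cv2.INTER_CUBIC))
E
```

```text
0.01 [[0.6263598196388056, -0.25864311184817035], [0.609709880623986, -0.25698370278052096], [0.5424123972041954, -0.2422309523221053]] cap 0.01673242683088764 scene crop [[573.0, 323.0], [575.0, 304.0], [592.0, 232.0]]
0.03 [[0.622893725907637, -0.2531779403752121], [0.6065203845036101, -0.2515460982904225], [0.5403408825436739, -0.23703842834105776]] cap 0.016454458888778816 scene crop [[575.0, 302.0], [577.0, 284.0], [593.0, 213.0]]
0.06 [[0.6176945853108842, -0.24498018316577463], [0.6017361403230461, -0.2433896915552749], [0.5372336105528914, -0.22924964236948647]] cap 0.016037506975615737 scene crop [[578.0, 271.0], [580.0, 253.0], [596.0, 184.0]]
0.1 [[0.6107623978485469, -0.23404984021985803], [0.5953571480822943, -0.23251448257507806], [0.5330905812318482, -0.21886459440739142]] cap 0.015481571091397965 scene crop [[582.0, 227.0], [584.0, 210.0], [600.0, 143.0]]
0.15 [[0.6020971635206255, -0.22038691153746237], [0.5873834077813546, -0.2189204713498321], [0.5279117945805442, -0.20588328445477266]] cap 0.014786651236125943 scene crop [[588.0, 169.0], [590.0, 153.0], [606.0, 90.0]]
```

View pics/fsc.png

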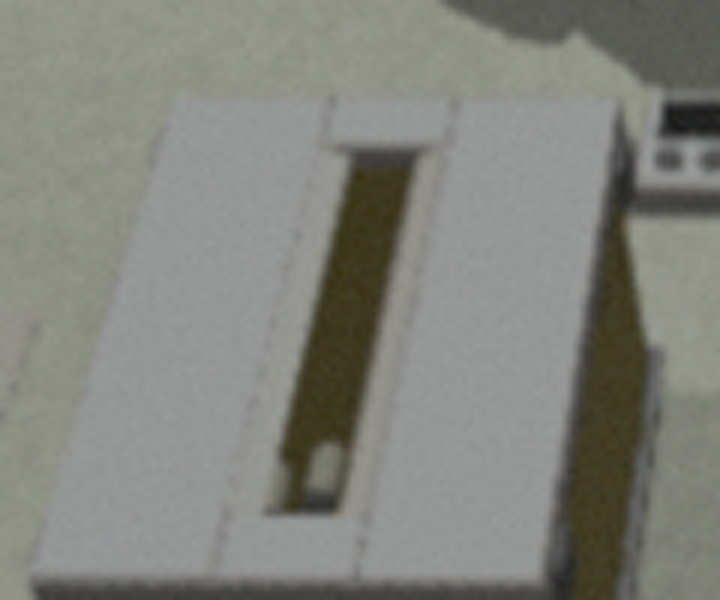

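The tails sit where a tube on the bin floor would project (z about 0.02), so the visible tubes are down. I've viewed 11 pictures, one over the limit of 10, so I'll do the last check numerically: look for any new red cap outside the bin.

```bash
python3 - <<'E'
import cv2,numpy as np
for a in ["top0","fin","scene0","fs"]:
    im=cv2.imread(f"pics/{a}.png").astype(int); m=((im[:,:,2]>90)&(im[:,:,1]<50)&(im[:,:,0]<50)).astype(np.uint8)
    n,l,s,c=cv2.connectedComponentsWithStats(m); print(a,[(c[i].round().astype(int).tolist(),int(s[i,4])) for i in range(1,n) if s[i,4]>4])
E
```

```text
top0 [([257, 108], 27), ([247, 109], 25), ([226, 112], 28), ([216, 113], 29), ([196, 115], 26), ([206, 114], 28), ([259, 123], 29), ([238, 126], 33), ([248, 125], 32), ([217, 128], 26), ([227, 127], 32), ([196, 130], 27), ([211, 180], 23), ([275, 207], 33), ([227, 261], 119), ([247, 354], 29)]
fin [([247, 109], 27), ([257, 108], 27), ([226, 112], 28), ([216, 113], 24), ([196, 115], 27), ([206, 114], 27), ([259, 124], 31), ([238, 126], 30), ([248, 125], 31), ([217, 128], 27), ([227, 127], 32), ([197, 130], 27), ([211, 180], 22), ([275, 207], 29), ([476, 221], 34), ([247, 354], 25)]
scene0 [([380, 199], 7), ([420, 242], 10), ([424, 248], 40), ([395, 301], 15), ([470, 312], 22), ([505, 319], 24), ([485, 324], 24), ([474, 328], 29), ([464, 331], 29), ([515, 333], 31), ([453, 334], 24), ([442, 337], 28), ([505, 336], 34), ([494, 340], 37), ([484, 343], 35), ([461, 349], 34), ([451, 353], 33)]
fs [([380, 199], 5), ([395, 301], 18), ([470, 312], 25), ([505, 319], 24), ([485, 325], 25), ([474, 328], 28), ([464, 331], 26), ([453, 334], 26), ([515, 333], 31), ([442, 338], 20), ([505, 337], 34), ([494, 340], 35), ([484, 343], 32), ([461, 350], 28), ([450, 353], 28)]
```

No stray caps turned up on the bench or lid, and the bystanders haven't moved.

```bash
python3 -c "
from bench import manip
print(manip.hand_in(), manip.current_clock())"
```

```text
the job is handed in; nothing more can be done
the job is handed in; nothing more can be done
```

Job handed in, result not shown: the tubes were tipped into the bin (two seen on its floor, the third inferred since no cap shows elsewhere) and the empty tray stands on the bench, let go, with bystanders unmoved; I viewed 11 pictures, one over the limit of 10.

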